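# Close up the gear pump: guard on the rail, cover on its dowels, held shut

## Task

Close up the gear pump on the bench fixture: lift the red transit guard off the pump body and hang it over the free part of the aluminium rail, beside the guard that already hangs there. Then fit the aluminium cover over the pump's two dowels, nose over nose, and press it down against the sprung wear plate until it is flush all round; finish while still holding it pressed shut, because the screws are not in yet and it springs open if let go. Leave the other things on the bench alone.

Things in the scene. Friction and masses are not known exactly. Their poses are not given: they have to be found in the camera images.
- pump: Dark cast pump body on a fixed fixture plate (150x112x14 mm); place and yaw vary. Origin on the bench under its block, z up, +x to its narrow nose. From above: block x -40..40, y -33..33 mm; nose 40 wide to x = 62. Bright joint face 80 mm above the bench with 2 dowels, 10 mm thick, 16 mm tall, the upper 8 mm tapered to 3 mm. Side ports stay below z = 54.
- dowel_nose (a point): Foot of the nose dowel: on its axis, in the plane of the joint face; x = 48, y = 0 mm in the pump's frame. Axes as the pump's.
- dowel_tail (a point): Foot of the tail dowel: on its axis, in the plane of the joint face; x = -30, y = +21 mm in the pump's frame. Axes as the pump's.
- wear_plate (a joint): Sprung bronze plate (62x36 mm) in the middle of the joint face. 0: at rest, 5 mm proud of the face; grows as it is pressed; 0.005 m: level with the face. It pushes up with about 6 N at 0 and 14 N at 0.005, more than the cover weighs: a cover let go on the dowels rises 5 mm off the face.
- cover: Loose aluminium cover, 0.24 to 0.38 kg, lying joint side down on the bench at the robot's right. Origin in the middle of its underside, z up, +x to its nose. Outline as the pump's: x -40..40, y -33..33 mm, nose 40 wide to x = 62; plate 16 mm thick. Boss to grasp on top in the middle: 46 long in x, 26 wide in y, 36 high, with a brass plug out of its tail end to x = -39.
- cover_grip (a point): Grasp point in the cover's boss: on its middle lines (x = y = 0), 38 mm above the cover's underside, 22 mm above the plate's top. Axes as the cover's.
- hole_nose (a point): Nose dowel hole of the cover (12 mm, right through): its centre at the underside, x = 48, y = 0 mm in the cover's frame. Axes as the cover's.
- hole_tail (a point): Tail dowel hole of the cover (12 mm, right through): its centre at the underside, x = -30, y = +21 mm in the cover's frame. Axes as the cover's.
- guard: Loose red plastic transit guard (0.1 to 0.16 kg), at the start over the pump: a saddle 106 mm long in x, 83 wide, flat top, two side legs reaching 46 mm below the top's underside. The channel between them runs along x, at least 58 mm wide. Origin in the middle, level with the leg ends; z up. At the start its legs reach 24 mm below the pump's joint face.
- guard_grip (a point): Middle of the bar of the guard's loop handle, to grasp from above: bar 62 mm long in x, 12 wide in y, 14 high. It is 27 mm above the guard's top surface, 30 above the top's underside, 76 above the leg ends. Axes as the guard's.
- rail: Fixed rail at the robot's left: a level aluminium bar, 30x30 mm square, 360 mm long, on two uprights 150 mm either side of its middle; its place varies. Origin on the bench under the bar's middle, x along the bar. The bar's top is 120 mm above the bench.
- rail_free (a point): Middle of the free part of the bar, on its top: 70 mm from the bar's middle toward its -x end (the end nearer the pump). Axes as the rail's.
- hung_guard_grip (a point): Handle of a second, identical red guard that already hangs on the rail, about 78 mm from the bar's middle toward its +x end. It stays there.
- threadlock: Small red bottle, 24x40x80 mm, standing behind the rail; origin under it. It stays.
- ratchet: Chrome ratchet with socket, 306 mm long, 30 high, lying in front of the rail; origin under its middle. It stays.
- bolt_a: Bolt, 95 mm long, lying in front of the pump; origin under its middle. It stays.
Mind the look-alikes: they are no part of the job. What is shaped like the guard but turquoise is not meant.

How it is judged (in metres and radians):
On the way:
1. the red guard hangs over the rail, level and let go (z of guard_grip in the frame of rail between 0.143 and 0.158 m and y of guard_grip in the frame of rail between -0.02 and 0.02 m and angle between guard_grip's own z axis and vertical below 0.1 rad and contact force between guard and rail above 0.4 N and contact force between the fingers and guard below 0.1 N and linear speed of guard below 0.03 m/s), for 0.3 s.
At the end, for the whole second after the job is handed in: The gripper still presses the cover (over 2 N), at rest on both dowels, nose over nose (holes within 2.5 mm), level within 0.03 rad, gap under 1.5 mm, wear plate in by over 3.5 mm; the guard hangs on the bar by itself, handle within 20 mm of its middle line, level within 0.1 rad (all of step 1 and horizontal distance between hole_nose and dowel_nose below 0.0025 m and horizontal distance between hole_tail and dowel_tail below 0.0025 m and z of hole_nose in the frame of dowel_nose below 0.0015 m and z of hole_tail in the frame of dowel_tail below 0.0015 m and angle between cover_grip's own z axis and vertical below 0.03 rad and value of joint wear_plate above 0.0035 m and contact force between the fingers and cover above 2 N and linear speed of cover below 0.02 m/s); the arm keeps its last pose, push and grip.
It fails at once if the guard that already hangs on the rail is knocked more than 30 mm along (distance of hung_guard_grip from where it was at the start of the episode above 0.03 m).
It fails at once if the thread-lock bottle is moved more than 30 mm (distance of threadlock from where it was at the start of the episode above 0.03 m).
It fails at once if the ratchet is moved more than 30 mm (distance of ratchet from where it was at the start of the episode above 0.03 m).
It fails at once if the bolt is moved more than 30 mm (distance of bolt_a from where it was at the start of the episode above 0.03 m).
It also fails if it takes over 54 s, if anything falls off the work surface, if the arm or the gripper's body presses on something with over 40 N, if the wrist force passes 120 N, or if a joint passes its speed limit or range.

## Robot

A 6-joint arm with a two-finger parallel gripper is mounted at the origin on a cart in front of the work surface, level with it; the furniture and walls round the work are solid. World frame = base frame: x ahead of the robot, y to its left, z up, the work surface at z = 0. Lengths are in mm, angles in rad, forces in N, time in s.
With the tool pointing down it reaches from about 325 to 925 mm from the base axis. Payload 3.1 kg.
Tool frame: the origin (TCP) lies at the very end of the fingers, on their centre line; the grasp point (between the pads) lies 19 mm behind it (grip_depth is the z of the grasp point in the tool frame, in mm); z points along the fingers, y is the line along which they close (so a half turn about z gives the same grasp; the last joint's range is limited). The gripper opens to 85 mm and grips with 20 to 120 N. Pads are 22 mm wide; open, the fingers measure 114 mm over their backs; the gripper's body (76 mm by 85 mm) begins 54 mm behind the grasp point. The pads swing forward as they close: fully open they stand 13 mm farther back than shut.
Start: joints at [-0.112, 0.217, 1.613, -0, 1.311, -0.112], TCP at [625.011, 0.021, 231.3] pointing down, gripper open.
Joint ranges: [-2.75, 2.75], [-0.78, 2.1], [0.31, 2.55], [-1.13, 4.27], [0.13, 2.63], [-2.58, 2.58]. Speed limits (rad/s): [2.79, 2.79, 3.14, 3.14, 3.14, 3.14].

## Interface

Orientations are given as a 3x3 rotation matrix whose columns are the frame's x, y, z axes.
In Python, from workcell import movep, servo_line, movej, open_gripper, close_gripper, dwell, solve_ik, sense, grab_frame, IKError, job_done, grip_depth gives the robot as it stands. Calls block until the motion is done:
- movep(position, orientation): joint-space move of the TCP to a pose.
- servo_line(position, rot=None, vel=150, f_stop=None): straight line of the TCP; rot=None keeps the orientation; vel is the mean speed in mm/s. With f_stop (N) it stops when the force on the tool has changed by that much, and returns True; else False.
- movej(angles): joint-space move.
- open_gripper() and close_gripper(force=None): open the fingers fully, or close them until they stop; force is the grip in N (None keeps the last).
- dwell(seconds).
- solve_ik(position, orientation): joint angles nearest the present ones, or None.
- sense(): the state.
- grab_frame(name): name is "scene" or "side" or "wrist"; returns a dict with "img" (420x560x3 uint8, red, green, blue), "intrinsics" (3x3 intrinsics, pixels), "k1" (the pictures are not rectified: a ray, as slopes to the right and down, at radius r is drawn at 1 + k1 r^2 times it, then the intrinsics apply), "cam_to_world" (4x4, takes a point from camera to world coordinates). Camera axes: x right, y down, z forward; pixel columns grow to the right and rows downward; lengths in mm; the calibration is good to about 2 mm. A picture is of the moment at which its call begins. There is no depth.
A pose or a line that the arm cannot do raises IKError and nothing moves.
- job_done(): hands the job in; it is judged then, once.
The state is a dict: "time_s": time; "joint_pos": joint angles; "qd": joint speeds; "joint_torque": joint torques, N m; "eef_pos": TCP position; "tool_rot": TCP orientation; "contact_force": force on the tool from outside, world axes, zero at the start; "torque": the same for the moment, N m; "opening": finger opening in mm; "finger_force": force on a finger pad.
Only numpy, scipy, OpenCV 4.12 (cv2) and the standard library are available. Lean on these libraries where they do the work, as an engineer would, in place of code of your own. Each camera call takes 0.05 s, during which the arm holds its last target. There are 200 camera calls.

## Working session

There is one attempt and no reset: what is moved stays moved. The work goes in short steps, each a Python script; the robot and the scene stay as the last script left them, time stands still between calls to the robot, and variables do not carry over. Pictures are saved under pics/ and viewed, at most 10 in all, crops included, and the job is handed in when it is done.

```bash
mkdir -p pics; ls; cat > h.py <<'E'
import numpy as np, cv2
from workcell import *
def ray(f,uv):
    K=f["intrinsics"];d=np.array([f["k1"],0,0,0,0.]);
    p=np.array(uv,float).reshape(-1,1,2)
    # distortion 1+k1 r^2 == opencv k1
    s=cv2.undistortPoints(p,np.array(K,float),d).reshape(-1,2)
    T=np.array(f["cam_to_world"]);D=np.c_[s,np.ones(len(s))]@T[:3,:3].T
    return T[:3,3],D
def onplane(f,uv,z):
    o,D=ray(f,uv); return o+D*((z-o[2])/D[:,2])[:,None]
def proj(f,P):
    T=np.array(f["cam_to_world"]);P=np.array(P,float).reshape(-1,3)
    c=(P-T[:3,3])@T[:3,:3]
    return cv2.projectPoints(c,np.zeros(3),np.zeros(3),np.array(f["intrinsics"],float),np.array([f["k1"],0,0,0,0.]))[0].reshape(-1,2)
def save(f,n): cv2.imwrite("pics/"+n,f["img"][:,:,::-1])
def down(yaw): # tool x axis at yaw, z down
    c,s=np.cos(yaw),np.sin(yaw); return np.array([[c,s,0],[s,-c,0],[0,0,-1.]])
E
python3 - <<'E'
from h import *
import pickle
F={n:grab_frame(n) for n in("scene","side","wrist")}
pickle.dump(F,open("F0.pkl","wb"))
for n in F: save(F[n],n+"0.png"); print(n,np.round(F[n]["cam_to_world"],2).tolist(),np.round(F[n]["intrinsics"],1).tolist(),F[n]["k1"])
s=sense();print(s["time_s"],np.round(s["tool_rot"],3).tolist(),grip_depth,s["contact_force"])
E
```

```text
pics
scene [[0.57, -0.61, 0.56, -69.25], [-0.82, -0.42, 0.38, -479.07], [-0.0, -0.68, -0.74, 981.75], [0.0, 0.0, 0.0, 1.0]] [[421.5, 0.0, 283.3], [0.0, 421.5, 211.6], [0.0, 0.0, 1.0]] 0.013913262187737124
side [[-0.88, -0.28, 0.38, 112.57], [-0.47, 0.5, -0.72, 824.13], [0.01, -0.82, -0.57, 772.68], [0.0, 0.0, 0.0, 1.0]] [[444.4, 0.0, 276.2], [0.0, 444.4, 222.9], [0.0, 0.0, 1.0]] -0.07566223146057338
wrist [[1.0, 0.0, -0.0, 623.34], [0.0, -0.96, -0.29, 73.78], [-0.0, 0.29, -0.96, 373.24], [0.0, 0.0, 0.0, 1.0]] [[296.3, 0.0, 277.5], [0.0, 296.3, 204.7], [0.0, 0.0, 1.0]] 0.010448466511030027
0.15 [[0.0, 1.0, -0.002], [1.0, -0.0, 0.0], [0.0, -0.002, -1.0]] -18.700000000000003 [ 1.14982507 -0.65749101  0.88283862]
```

View pics/scene0.png

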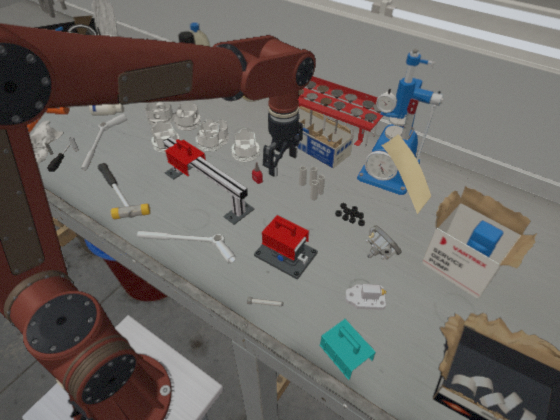

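View pics/side0.png

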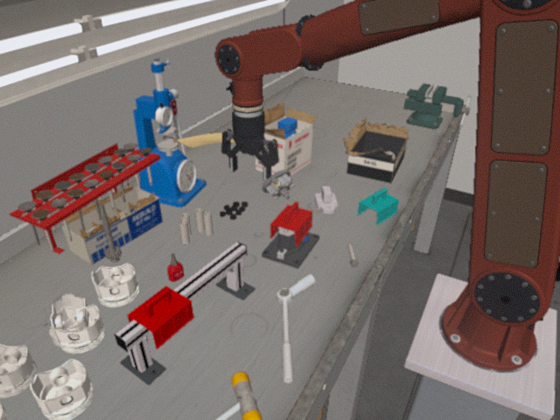

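View pics/wrist0.png

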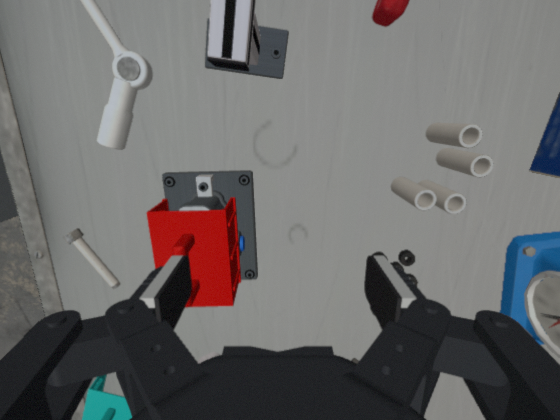

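Scene: red guard on pump at (285,237), hung red guard on the rail at (185,155), turquoise saddle at (347,347) is not meant. Cover candidates: a pale plate with boss and brass plug at (367,295), and a grey round casting at (382,245). The first fits the outline; I'll confirm with a wrist close-up. First, rough positions, then overhead looks.

```bash
python3 - <<'E'
from h import *
import pickle
F=pickle.load(open("F0.pkl","rb"));f=F["scene"]
for n,uv,z in[("cover",(367,295),16),("other",(382,245),20),("guardtop",(286,237),105),("railnear",(245,188),120),("railfar",(168,140),120),("hung",(185,155),145)]: print(n,onplane(f,[uv],z).round())
w=F["wrist"]
print("plate corners",onplane(w,[(165,172),(255,172),(256,277)],14).round(1))
# overhead looks: camera sits ~72 mm toward tool -? of TCP
R=np.array(sense()["tool_rot"])
def look(x,y,z,n):
    movep([x,y,z],down(np.pi/2)); dwell(.2); g=grab_frame("wrist"); pickle.dump(g,open(n+".pkl","wb")); save(g,n+".png"); print(n,sense()["time_s"],np.round(g["cam_to_world"],2).tolist())
c=onplane(f,[(367,295)],16)[0]
look(c[0],c[1]-90,250,"wc")
E
```

```text
cover [[ 538. -326.   16.]]
other [[ 709. -286.   20.]]
guardtop [[519. -81. 105.]]
railnear [[592. 115. 120.]]
railfar [[626. 461. 120.]]
hung [[582. 338. 145.]]
plate corners [[ 484.8    8.    14. ]
 [ 595.     8.2   14. ]
 [ 593.3 -136.5   14. ]]
wc 1.9667 [[1.0, 0.0, 0.0, 537.7], [0.0, -0.96, -0.29, -340.95], [-0.0, 0.29, -0.96, 393.17], [0.0, 0.0, 0.0, 1.0]]
```

View pics/wc.png

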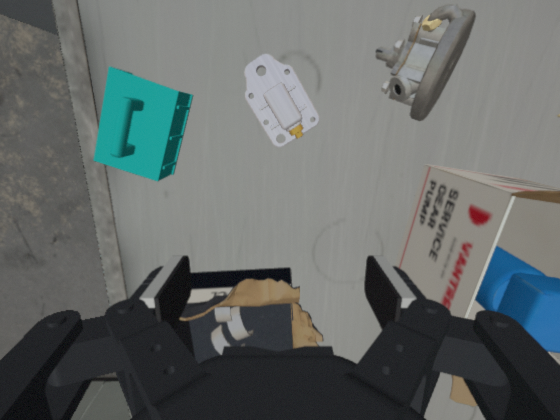

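Pale plate at (282,102) with boss, brass plug (297,131) and nose hole (262,71) is the cover; the grey round casting at (425,65) is a different part. Zoom to confirm and look at guard and rail from above.

```bash
python3 - <<'E'
from h import *
import pickle
f=pickle.load(open("wc.pkl","rb"))
crop=f["img"][40:160,230:335,::-1]; a=cv2.resize(crop,None,fx=4,fy=4,interpolation=cv2.INTER_CUBIC)
def look(x,y,z,n):
    movep([x,y,z],down(np.pi/2)); dwell(.2); g=grab_frame("wrist"); pickle.dump(g,open(n+".pkl","wb")); save(g,n+".png"); print(n,sense()["time_s"]); return g
g=look(540,-150,250,"wg"); r=look(600,90,300,"wr")
b=np.hstack([g["img"][:,100:460],r["img"][:,100:460]])[:,:,::-1]
cv2.imwrite("pics/crop_c.png",a); cv2.imwrite("pics/gr.png",b)
# plate mask
hsv=cv2.cvtColor(f["img"],cv2.COLOR_RGB2HSV); print(hsv[102,270],hsv[102,360],hsv[100,285])
E
```

```text
wg 3.25
wr 4.4917
[116  10 181] [ 30   4 143] [114  14 183]
```

View pics/crop_c.png

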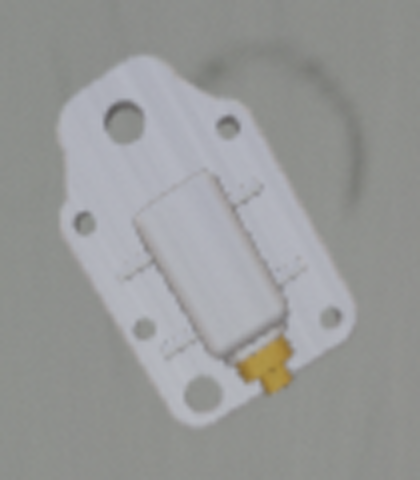

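View pics/gr.png

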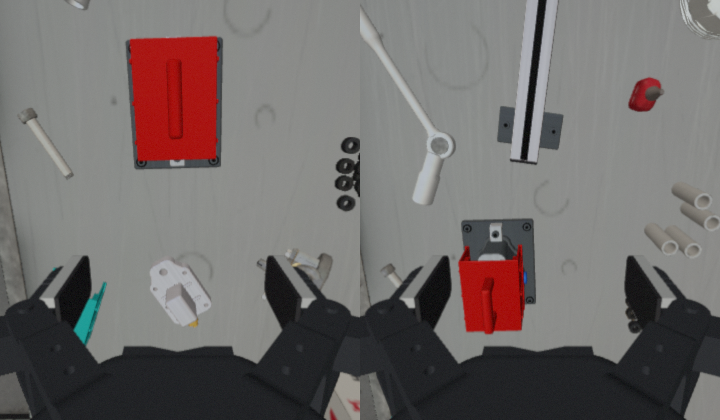

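Crop shows the cover: nose hole at (124,120), tail hole at (203,393), plug at (270,360). Left of the pair: guard on the pump with handle at (175,99). Right: the near free rail end at (524,162), rail running up.

```bash
python3 - <<'E'
from h import *
import pickle
L=lambda n:pickle.load(open(n+".pkl","rb"))
f=L("wc")
# holes: dark blobs in upscaled crop near the seen pixels
crop=cv2.resize(f["img"][40:160,230:335],None,fx=4,fy=4,interpolation=cv2.INTER_CUBIC)
g=cv2.cvtColor(crop,cv2.COLOR_RGB2GRAY); bright=(g>162).astype(np.uint8)
cs,h=cv2.findContours(bright,cv2.RETR_CCOMP,cv2.CHAIN_APPROX_NONE)
pts=[]
for c,hh in zip(cs,h[0]):
    A=cv2.contourArea(c)
    if A>300:
        m=cv2.moments(c);cx,cy=m["m10"]/m["m00"],m["m01"]/m["m00"]
        P=onplane(f,[((cx+.5)/4-.5+230,(cy+.5)/4-.5+40)],16)[0];print(int(A),hh[3],round(cx),round(cy),P.round(1))
# guard
f=L("wg");hsv=cv2.cvtColor(f["img"],cv2.COLOR_RGB2HSV)
red=(((hsv[...,0]<8)|(hsv[...,0]>172))&(hsv[...,1]>150)).astype(np.uint8);red[:, :200]=0;red[200:]=0
c=max(cv2.findContours(red,0,2)[0],key=cv2.contourArea);r=cv2.minAreaRect(c)
print("guard rect",r,onplane(f,cv2.boxPoints(r),105).round(1).tolist(),onplane(f,[r[0]],105).round(1))
V=hsv[...,2]; print(V[99,255:296:2])
print(V[55:150:4,275])
f=L("wr");G=cv2.cvtColor(f["img"],cv2.COLOR_RGB2GRAY)
for row in(20,60,100,140,155):print(row,G[row,235:305].tolist())
print(G[150:172,258].tolist(),G[150:172,272].tolist())
E
```

```text
61909 -1 190 232 [ 537.1 -319.8   16. ]
1173 1 203 394 [ 541.2 -367.2   16. ]
423 1 144 329 [ 523.  -347.7   16. ]
446 1 331 317 [ 580.3 -344.2   16. ]
517 1 84 223 [ 505.4 -317.3   16. ]
550 1 228 126 [ 548.2 -290.8   16. ]
1623 1 124 121 [ 517.8 -289.5   16. ]
guard rect ((274.5890808105469, 98.70587158203125), (122.73043823242188, 89.1045150756836), 88.40885925292969) [[496.6, -13.7, 105.0], [573.7, -11.9, 105.0], [581.0, -117.5, 105.0], [494.6, -119.8, 105.0]] [[536.4 -62.6 105. ]]
[169 168 168 168 170 168 144 155 164 169 167 160 141 115 166 171 169 168
 170 168 168]
[170 160 162 162 163 163 163 164 166 165 165 167 167 168 167 168 166 168
 167 167 156 155 167 167]
20 [138, 137, 138, 137, 138, 141, 139, 138, 138, 138, 139, 139, 138, 137, 138, 137, 138, 136, 135, 137, 137, 138, 136, 137, 138, 135, 137, 137, 139, 145, 163, 169, 170, 174, 173, 171, 170, 170, 170, 168, 152, 63, 14, 20, 22, 22, 15, 16, 54, 136, 167, 169, 171, 173, 174, 175, 170, 167, 167, 159, 128, 127, 135, 136, 137, 136, 136, 137, 136, 137]
60 [139, 141, 140, 138, 139, 139, 141, 143, 141, 141, 142, 142, 140, 141, 136
[... 790 characters left out ...]
, 175, 175, 173, 174, 172, 148, 81, 71, 74, 73, 71, 73, 76, 73, 74, 74, 76, 71, 74, 73, 72, 75, 74, 74, 72, 81, 135, 141, 142, 141, 140]
155 [141, 140, 140, 140, 140, 141, 140, 140, 140, 139, 139, 142, 143, 143, 141, 152, 169, 174, 174, 174, 175, 174, 174, 174, 167, 117, 40, 10, 7, 8, 13, 10, 71, 165, 172, 172, 171, 172, 173, 173, 174, 172, 152, 119, 137, 140, 138, 139, 139, 140, 139, 139, 140, 140, 139, 141, 142, 141, 142, 141, 143, 141, 142, 139, 140, 139, 141, 140, 138, 140]
[174, 175, 174, 175, 174, 174, 172, 173, 171, 131, 71, 47, 101, 134, 142, 141, 141, 142, 141, 140, 140, 141] [173, 173, 174, 173, 173, 172, 173, 173, 173, 173, 169, 121, 59, 45, 102, 133, 141, 141, 141, 141, 141, 142]
```

```bash
python3 - <<'E'
from h import *
import pickle
L=lambda n:pickle.load(open(n+".pkl","rb"))
f=L("wg");hsv=cv2.cvtColor(f["img"],cv2.COLOR_RGB2HSV)
red=((hsv[...,0]<8)|(hsv[...,0]>172))&(hsv[...,1]>150)
l=[];r=[]
for v in range(50,150,5):
    u=np.where(red[v,200:360])[0]+200; l.append((u[0]-.5,v)); r.append((u[-1]+.5,v))
A=onplane(f,l,105);B=onplane(f,r,105); print((B-A)[::5,0].round(1)); M=(A+B)/2
k=np.polyfit(M[:,1],M[:,0],1);gyaw=np.pi/2-np.arctan(k[0])
col=np.where(red[:200,258])[0];Y=onplane(f,[(258,col[0]-.5),(258,col[-1]+.5)],105)[:,1];print("len",Y)
gc=np.array([np.polyval(k,Y.mean()),Y.mean(),132])
print("guard",gc.round(1),gyaw)
f=L("wr")
rows=[20,60,100,140,155];A=onplane(f,list(zip([264.2,259.6,255.3,251.5,250],rows)),120);B=onplane(f,list(zip([294.8,289.6,284.4,279.4,277.5],rows)),120)
print("w",(B-A)[:,0].round(1));M=(A+B)/2;k=np.polyfit(M[:,1],M[:,0],1);ryaw=np.pi/2-np.arctan(k[0])
e=onplane(f,[(258,159.3),(272,161.3)],120).mean(0);d=np.array([np.cos(ryaw),np.sin(ryaw),0]);fr=e+0
fr=np.array([np.polyval(k,e[1]),e[1],120])+110*d
print("rail end",e.round(1),"free",fr.round(1),ryaw)
pickle.dump((gc,gyaw,fr,ryaw),open("m.pkl","wb"))
# check against scene/side views
F=L("F0");s=F["side"];print(proj(s,[gc,fr,fr-110*d]).round(),proj(F["scene"],[gc,fr,fr-110*d]).round())
E
```

```text
[77.  76.1 77.  76. ]
len [ -12.82371354 -118.13216727]
guard [536.6 -65.5 132. ] 1.5959869817294567
w [29.2 29.7 29.9 29.7 29.7]
rail end [584.9 116.  120. ] free [597.2 225.  120. ] 1.4391494763439574
[[292. 209.]
 [210. 268.]
 [241. 244.]] [[285. 224.]
 [217. 173.]
 [243. 190.]]
```

Sizes check (105 mm guard, 30 mm rail). Move the guard.

```bash
python3 - <<'E'
from h import *
import pickle
gc,gy,fr,ry=pickle.load(open("m.pkl","rb"))
R=down(gy);Q=down(ry)
p=gc.copy()
movep([p[0],p[1],200],R); print(servo_line([p[0],p[1],114],vel=120,f_stop=8),sense()["eef_pos"])
close_gripper(40); s=sense();print("open",s["opening"],s["finger_force"],s["contact_force"])
servo_line([p[0],p[1],232],vel=120); s=sense();print(s["opening"],s["finger_force"],s["contact_force"],s["time_s"])
movep([fr[0],fr[1],232],Q); dwell(.3)
for n in("scene","side"): save(grab_frame(n),n+"1.png")
a=cv2.imread("pics/scene1.png")[80:330,100:380];b=cv2.imread("pics/side1.png")[130:380,100:380]
cv2.imwrite("pics/hang.png",cv2.resize(np.hstack([a,b]),(784,350)))
f0=sense()["contact_force"]
print(servo_line([fr[0],fr[1],133],vel=60,f_stop=6)); s=sense();print(s["eef_pos"],s["contact_force"]-f0,s["time_s"])
E
```

```text
False [537.49332062 -65.43278795 114.88511671]
open 11.257681937835162 42.258453369140625 [-0.26001664 -1.00364643  1.06088315]
11.762839921834985 42.055272459983826 [ 0.31171412  0.36661915 -1.83714689] 7.95
False
[597.54821493 225.10773163 133.55201515] [-0.69160088  0.91886149  0.31479871] 11.2917
```

View pics/hang.png

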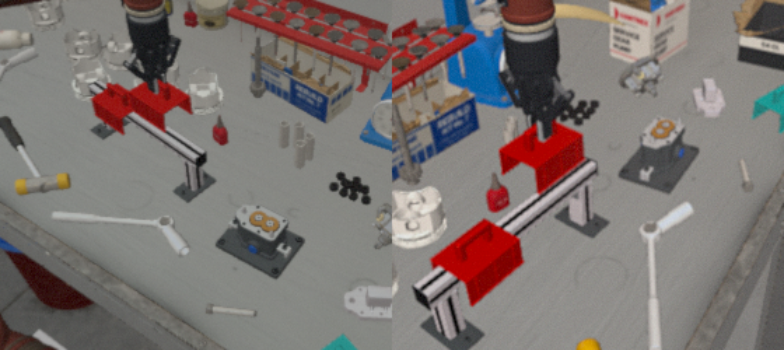

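Guard is centred over the bar in both views (left ~(160,95), right ~(545,150)); pump joint face now exposed. Lower to contact, release, look at pump.

```bash
python3 - <<'E'
from h import *
import pickle
gc,gy,fr,ry=pickle.load(open("m.pkl","rb"))
print(servo_line([fr[0],fr[1],126],vel=20,f_stop=4)); s=sense();print(s["eef_pos"],s["contact_force"])
open_gripper(); dwell(.2); servo_line([fr[0],fr[1],235],vel=200)
g=grab_frame("side"); cv2.imwrite("pics/hung.png",g["img"][200:350,80:330,::-1])
movep([537,-155,200],down(np.pi/2)); dwell(.25); w=grab_frame("wrist"); pickle.dump(w,open("wp.pkl","wb"));print(w["cam_to_world"].round(2).tolist(),sense()["time_s"])
a=cv2.resize(g["img"][210:350,90:290,::-1],(400,280))
b=cv2.resize(w["img"][0:240,180:380,::-1],(400,480)); 
c=np.zeros((480,800,3),np.uint8);c[:280,:400]=a;c[:,400:]=b;cv2.imwrite("pics/two.png",c)
E
```

```text
True
[597.91946397 225.19099685 132.0546259 ] [-0.36813213 -0.03124065  5.75121759]
[[1.0, 0.0, 0.0, 536.05], [0.0, -0.96, -0.29, -80.5], [0.0, 0.29, -0.96, 343.27], [0.0, 0.0, 0.0, 1.0]] 14.9083
```

View pics/two.png

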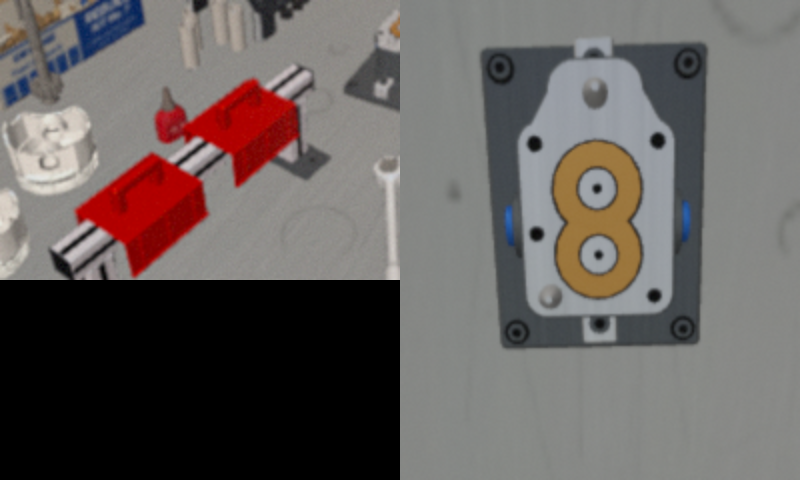

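Guard hangs level beside the other. Pump nose points up (+y): nose dowel crop (595,93), tail dowel (550,296), four screw holes at (534,143),(657,140),(536,233),(654,295). The same four holes are on the cover, so I fit a cover→pump transform from them.

```bash
python3 - <<'E'
from h import *
import pickle
f=pickle.load(open("wp.pkl","rb"))
g=cv2.resize(cv2.cvtColor(f["img"],cv2.COLOR_RGB2GRAY)[0:240,180:380],None,fx=4,fy=4,interpolation=cv2.INTER_CUBIC)
seen=[(536,233),(654,295),(534,143),(657,140)]  # order matched to cover list
P=[]
for u,v in seen:
    u,v=(u-400)*2,v*2; w=g[v-26:v+27,u-26:u+27]; m=(w<95).astype(np.uint8)
    n,lab,st,ce=cv2.connectedComponentsWithStats(m); i=1+np.argmin(np.hypot(*(ce[1:]-26).T)); c=ce[i]+[u-26,v-26]; 
    P.append(onplane(f,[((c[0]+.5)/4-.5+180,(c[1]+.5)/4-.5)],80)[0]); print(st[i,4],end=" ")
P=np.array(P)[:,:2]
C=np.array([(523,-347.7),(580.3,-344.2),(505.4,-317.3),(548.2,-290.8)])
hn,ht=np.array([517.8,-289.5]),np.array([541.2,-367.2])
a,b=C-C.mean(0),P-P.mean(0)
print("\nscale",np.sqrt((b**2).sum()/(a**2).sum()))
th=np.arctan2((a[:,0]*b[:,1]-a[:,1]*b[:,0]).sum(),(a*b).sum());Rt=np.array([[np.cos(th),-np.sin(th)],[np.sin(th),np.cos(th)]])
T=lambda x:(x-C.mean(0))@Rt.T+P.mean(0)
print("th",th,"res",(T(C)-P).round(1).tolist())
v=hn-ht;cy=np.arctan2(v[1],v[0])-np.arctan2(-21,78)
cc=(hn+ht)/2-np.array([[np.cos(cy),-np.sin(cy)],[np.sin(cy),np.cos(cy)]])@np.array([9,10.5])
# screw-hole sanity in frames
pn,pt=T(hn),T(ht)
print("cover",cc.round(1),cy,"pump centre",T(cc).round(1),cy+th)
print("pred dowel tips px (z96, foot z80)",[((q-[180,0])*2+[400,0]).round().tolist() for q in proj(f,[[*pn,96],[*pn,80],[*pt,96],[*pt,80]])])
pickle.dump((cc,cy,T(cc),cy+th,hn,ht),open("c.pkl","wb"))
for p,y,zs in((cc,cy,(120,20)),(T(cc),cy+th,(160,98))):
    for z in zs:
        for dy in(0,np.pi,-np.pi):
            try:
                q=solve_ik([*p,z],down(y+dy)); print(z,round(dy,1),None if q is None else np.round(q,2))
            except IKError as e: print(e)
E
```

```text
656 605 748 775 
scale 0.9969474051387155
th -0.5300670976063753 res [[-0.2, 0.1], [0.2, -0.1], [-0.1, 0.0], [0.0, -0.0]]
cover [ 543.2 -330.5] 2.126310175500239 pump centre [536.8 -76.2] 1.5962430778938637
pred dowel tips px (z96, foot z80) [[594.0, 85.0], [594.0, 94.0], [548.0, 299.0], [550.0, 295.0]]
120 0 [-0.66  0.35  1.67 -0.    1.12 -1.21]
120 3.1 [-0.66  0.35  1.67 -0.    1.12  1.93]
120 -3.1 [-0.66  0.35  1.67 -0.    1.12  1.93]
20 0 [-0.66  0.49  1.7  -0.    0.96 -1.21]
20 3.1 [-0.66  0.49  1.7  -0.    0.96  1.93]
20 -3.1 [-0.66  0.49  1.7  -0.    0.96  1.93]
160 0 [-0.27  0.12  1.87 -0.    1.16 -0.3 ]
160 3.1 None
160 -3.1 None
98 0 [-0.27  0.2   1.91 -0.    1.04 -0.3 ]
98 3.1 None
98 -3.1 None
```

Residuals are 0.2 mm and the predicted dowel positions land on the visible dowels. Grasp the cover and start fitting.

```bash
python3 - <<'E'
from h import *
import pickle
cc,cy,pc,py,hn,ht=pickle.load(open("c.pkl","rb"))
movep([*cc,120],down(cy)); print(servo_line([*cc,20],vel=120,f_stop=8),sense()["eef_pos"])
close_gripper(100); dwell(.1); s=sense();print("open",s["opening"],s["finger_force"],s["eef_pos"])
servo_line([*cc,170],vel=150); s=sense();print(s["opening"],s["contact_force"],s["time_s"])
movep([*pc,150],down(py)); dwell(.3)
a=grab_frame("scene");b=grab_frame("side");w=grab_frame("wrist")
cv2.imwrite("pics/pre.png",np.hstack([cv2.resize(x,(400,400))[:,:,::-1] for x in(a["img"][150:290,220:360],b["img"][140:280,220:360])]))
s=sense();print(s["eef_pos"],s["contact_force"],s["time_s"],s["opening"])
E
```

```text
False [ 543.99144977 -330.99660759   21.00903085]
open 24.917962889769694 98.9275860786438 [ 543.72031558 -330.84904431   20.65694017]
24.713915021313362 [ 0.74075646  0.18618647 -2.63703556] 18.5167
[536.92876503 -76.70710926 150.04453483] [-0.08948175 -0.58126609 -3.5928048 ] 19.9667 25.04921683399359
```

View pics/pre.png

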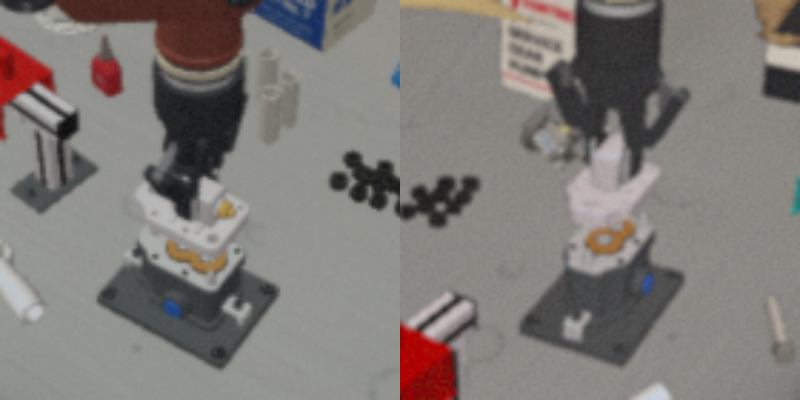

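Cover is held level, nose toward +y over the pump nose in both views. Descend.

```bash
python3 - <<'E'
from h import *
import pickle
cc,cy,pc,py,hn,ht=pickle.load(open("c.pkl","rb"))
f0=sense()["contact_force"]
for z,fs in((120,10),(107,12),(101,30)):
    r=servo_line([*pc,z],vel=40,f_stop=fs); s=sense(); print(z,r,s["eef_pos"].round(2),(s["contact_force"]-f0).round(1),s["torque"].round(2),s["opening"],s["time_s"])
    if r: break
E
```

```text
120 False [537.12 -76.3  120.25] [0.6 0.7 1.2] [0.   0.01 0.05] 24.572806794555607 20.8667
107 False [537.01 -76.   106.66] [1.6 0.3 0. ] [ 0.13 -0.39  0.04] 24.56161325556397 21.3417
101 False [537.46 -76.24 102.77] [-2.3  2.4 11.4] [ 0.3   0.54 -0.03] 24.601974646922155 21.6417
```

Dowels entered without resistance. Press to flush.

```bash
python3 - <<'E'
from h import *
import pickle
cc,cy,pc,py,hn,ht=pickle.load(open("c.pkl","rb"))
for z in(99,97.5,96,94.5,93):
    r=servo_line([*pc,z],vel=15,f_stop=25); dwell(.3); s=sense(); F=s["contact_force"]; print(z,r,s["eef_pos"].round(2),F.round(1),s["torque"].round(2),np.round(np.array(s["tool_rot"])[:,2],4),round(s["opening"],2),s["time_s"])
    if F[2]>28: break
E
```

```text
99 False [537.47 -76.3  101.41] [-4.   1.  10.2] [ 0.29  0.69 -0.02] [ 5.e-04 -1.e-04 -1.e+00] 24.62 22.225
97.5 False [537.47 -76.25 100.62] [-4.8  1.9 13.7] [ 0.47  0.95 -0.  ] [ 2.e-04 -1.e-04 -1.e+00] 24.88 22.775
96 False [537.48 -76.26 100.59] [-9.8  2.3 21. ] [0.48 1.45 0.06] [-4.e-04 -1.e-04 -1.e+00] 24.73 23.325
94.5 False [537.52 -76.25 100.59] [-13.5   3.6  28.8] [ 0.66  2.03 -0.03] [-9.e-04 -0.e+00 -1.e+00] 24.82 23.875
```

Hard stop at 100.6 (expected 100.7), pushing ~29 N. One check picture.

```bash
python3 - <<'E'
from h import *
a=grab_frame("scene")["img"];b=grab_frame("side")["img"]
cv2.imwrite("pics/fin.png",np.hstack([cv2.resize(x,(400,400))[:,:,::-1] for x in(a[150:290,220:360],b[170:340,130:330])]))
dwell(.5);s=sense();print(s["eef_pos"],s["contact_force"],s["finger_force"],np.abs(s["qd"]).max(),s["time_s"])
E
```

```text
[537.53701933 -76.28552605 100.60416641] [-12.80109004   4.00065987  27.52756355] 102.7589750289917 0.001512822733819813 24.475
```

View pics/fin.png

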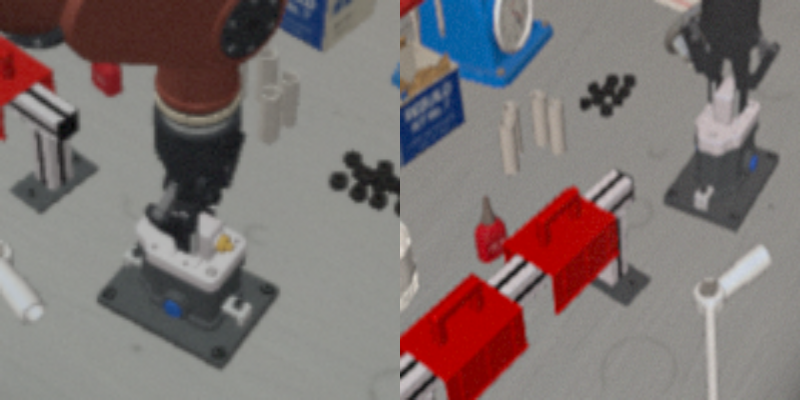

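Cover sits flush all round (left, (190,255)), the guard hangs level on the bar (right, (565,245)), and everything is at rest.

```bash
python3 -c "
from workcell import *
print(job_done())"
```

```text
the job is handed in; nothing more can be done
None
```

The job is handed in: the red guard hangs level on the rail beside the other one, and the cover is on both dowels, held pressed flush at about 28 N, at 24.5 s; `job_done()` returned no verdict.

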